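# Template on the rail blank, pressed into the drilling board's corner

## Task

Lay the aluminium drilling template flush on top of the cherry rail blank of the same outline, and press the blank, with the template flush on it, into the corner of the drilling board: flat on the board, its long side firmly against the long fence and its end firmly against the end fence, both at once. The program finishes while the gripper is still holding and pressing it there: do not let go. Leave the wax tin, the tape measure and the block plane where they are.

Things in the scene. Friction and masses are not known exactly. Their poses are not given: they have to be found in the camera images.
- rail_blank: plain reddish-brown wooden bar, 30 x 120 x 30 mm high (x, y, z), loose on the bench top; origin at the centre of its underside, y along its length, z up. About 0.06 to 0.11 kg. Either end may go to the end fence.
- template: aluminium plate, 30 x 120 x 10 mm thick (x, y, z; all lengths in mm), same outline as the rail blank, with two 10 mm holes at y = +-35, each ringed on top by a dark steel bushing 15 across that stands 3 proud; loose on the bench top, bushings up; origin at the centre of its underside, y along its length. About 0.07 to 0.13 kg. Either way round is right.
- drill_board: plywood board, 130 x 190 x 12 mm thick (x, y, z; all lengths in mm), fixed to the bench, with two dark wooden fences on it; origin at the centre of its underside, y along the long fence, z up. The blank's place in the corner has its centre at x = +25, y = +10 in this frame, its underside on the plywood at z = 12.
- long_fence: dark wooden strip on the drilling board, 22 x 152 x 12 mm high (its top 24 mm above the bench), fixed and rigid; origin at the centre of its underside, axes as the board's. Its working face is its -x face, at x = +40 of the board, from y = -92 to +60 mm.
- end_fence: dark wooden strip on the drilling board, 90 x 22 x 12 mm high (its top 24 mm above the bench), fixed and rigid; origin at the centre of its underside, axes as the board's. Its working face is its -y face, at y = +70 of the board, from x = -62 to +28 mm. A gap is left open in the corner between the fences.
- corner (a point): point on the plywood where the two working faces would meet (x = +40, y = +70, z = +12 mm in the board's frame). The blank lies on its -x, -y side. Axes as the board's.
- wax_tin: round brown tin with a lighter lid, 86 mm across, 42 mm high; origin under its centre. Bystander.
- tape_measure: yellow and black tape measure case, 38 x 62 x 54 mm high; origin under its centre. Bystander.
- block_plane: small metal block plane standing on its sole, 48 x 165 x 48 mm high; origin under its centre. Bystander.

How it is judged:
On the way:
1. the template lies flush on the rail blank (x of template in the frame of rail_blank between -0.003 and 0.003 m and y of template in the frame of rail_blank between -0.004 and 0.004 m and z of template in the frame of rail_blank between 0.027 and 0.033 m and angle between the y axis of template and the y axis of rail_blank, either way round below 0.06 rad and angle between template's own z axis and vertical below 0.06 rad), for 0.2 s.
At the end, for the whole second after the job is handed in: Blank flat on the board, within 3 mm of its corner place, square within 0.05 rad, at rest, pressing each fence with over 2 N; fingers press it or the template with over 2 N; template flush on it within 3 mm across, 4 mm along, 0.06 rad (all of step 1 and x of rail_blank in the frame of drill_board between 0.022 and 0.028 m and y of rail_blank in the frame of drill_board between 0.007 and 0.013 m and z of rail_blank in the frame of drill_board between 0.009 and 0.015 m and angle between the y axis of rail_blank and the y axis of drill_board, either way round below 0.05 rad and angle between rail_blank's own z axis and vertical below 0.05 rad and contact force between rail_blank and long_fence above 2 N and contact force between rail_blank and end_fence above 2 N and (contact force between the fingers and rail_blank above 2 N or contact force between the fingers and template above 2 N) and linear speed of each of rail_blank, template below 0.01 m/s); the arm keeps its last pose, push and grip.
It fails at once if the wax tin is moved by more than 20 mm (distance of wax_tin from where it was at the start of the episode above 0.02 m).
It fails at once if the tape measure is moved by more than 20 mm (distance of tape_measure from where it was at the start of the episode above 0.02 m).
It fails at once if the block plane is moved by more than 20 mm (distance of block_plane from where it was at the start of the episode above 0.02 m).
It also fails if it takes over 64 s, if anything falls off the work surface, if the arm or the gripper's body presses on something with over 40 N, if the wrist force passes 120 N, or if a joint passes its speed limit or range.

## Robot

A 7-joint arm with a two-finger parallel gripper is mounted at the origin on a cart in front of the work surface, level with it; the furniture and walls round the work are solid. World frame = base frame: x ahead of the robot, y to its left, z up, the work surface at z = 0. Lengths are in m, angles in rad, forces in N, time in s.
With the tool pointing down it reaches from about 0.35 to 0.9 m from the base axis. Payload 8.1 kg.
Tool frame: the origin (TCP) lies at the very end of the fingers, on their centre line; the grasp point (between the pads) lies 19 mm behind it; z points along the fingers, y is the line along which they close (so a half turn about z gives the same grasp; the last joint's range is limited). The gripper opens to 92 mm and grips with 3 to 60 N. Pads are 19 mm wide; open, the fingers measure 130 mm over their backs; the gripper's body (75 mm by 190 mm) begins 47 mm behind the grasp point.
Start: joints at [1.074, 0.434, 0.025, 1.573, -0.012, 1.134, -0.075], TCP at [0.24, -0.577, 0.227] pointing down, gripper open.
Joint ranges: [-2.62, 2.62], [-0.44, 2.09], [-1.27, 1.32], [0.08, 2.57], [-1.32, 4.46], [0.12, 2], [-2.74, 2.74]. Speed limits (rad/s): [2.22, 2.22, 3.01, 3.01, 3.14, 3.14, 3.14].

## Interface

Orientations are given as a rotation vector (axis times angle).
In Python, from cell import arm gives the robot as it stands.
- The arm moves only by the shell command python3 -m pendant 'ROWS' [FORCE]. ROWS is a JSON object of lists of equal length, an entry for each row: "slide": the shift along the tool's x, y, z in units of 0.3 m (1.0 is 0.3 m), a list of three; "dr": the turn, a rotation vector about the tool's x, y, z in units of 0.12 rad (1.0 is 0.12 rad), a list of three; "claw": the opening, from 0 (shut) to 1 (fully open). In form: {"slide": [[tx, ty, tz], ...], "dr": [[ax, ay, az], ...], "claw": [claw, ...]}. A call has 1 to 10 rows; each row shifts and turns the commanded pose from where the row before left it, along the tool's axes as they then stand; what a row does not reach is not made up. A row lasts 1/10 s, in which the tool goes at most 50 mm and 8.59 degrees, less where a joint would pass 70% of its speed; a pose out of reach is approached as far as the arm can. A call with a number of a shift or a turn outside -1 to 1 is refused whole. A call with a gripper value outside its range is refused whole. The fingers move at their own pace and stop on an object; FORCE is the grip in N (left out, the last holds). Time passes only in rows, so rows that do not move let the fingers close. It gives the time, the measured TCP pose, the force, the opening and the grip force at its end, in the units of the state.
- arm.observe(): the state, without advancing time (a new reading comes with each control period).
- arm.get_image(name): name is "scene" or "top" or "wrist"; returns the picture (420x560x3 uint8, red, green, blue); there is no depth.
- arm.calibration(name): a dict with "K" (3x3 intrinsics, pixels), "dist" ([k1, k2, p1, p2, k3] as OpenCV has them; the pictures are not rectified), "xyz" and "orientation" of the camera in the world. Camera axes: x right, y up, looking along -z (the intrinsics and any distortion apply to the point x, -y, -z); pixel columns grow to the right and rows downward; lengths in m; the calibration is good to about 2 mm. A picture is of the moment at which its call begins: read the wrist's pose just before it. calibration takes no time and is no camera call; for the wrist camera it gives the pose at the moment of the call.
- arm.sign_off(): hands the job in; it is judged then, once.
The state is a dict: "clock": time; "joints": joint angles; "dq": joint speeds; "joint_efforts": joint torques, N m; "position": TCP position; "ee_rot": TCP orientation; "force": force on the tool from outside, world axes, zero at the start; "ft_torque": the same for the moment, N m; "width": opening from 0.0 (shut) to 1.0 (fully open); "gripper_force": force on a finger pad.
Only numpy, scipy, OpenCV 4.12 (cv2) and the standard library are available. Lean on these libraries where they do the work, as an engineer would, in place of code of your own. Each camera call takes 0.05 s, during which the arm holds its last target. There are 200 camera calls.

## Working session

There is one attempt and no reset: what is moved stays moved. The work goes in short steps, Python scripts to look and compute and a shell command to move; the robot and the scene stay as the last step left them, time stands still between calls to the robot, and variables do not carry over. Pictures are saved under pics/ and viewed, at most 10 in all, crops included, and the job is handed in when it is done.

```bash
ls; mkdir -p pics; python3 - <<'E'
from cell import arm
import cv2
o=arm.observe(); print({k:o[k] for k in('clock','position','ee_rot','force','width')})
for n in('scene','top'):
    cv2.imwrite(f'pics/{n}0.png',arm.get_image(n)[:,:,::-1])
    print(n,arm.calibration(n))
E
```

```text
pics
{'clock': 0.0, 'position': array([ 0.23956481, -0.57669501,  0.22592334]), 'ee_rot': array([-3.07935836e+00, -6.14223445e-01,  7.18268547e-04]), 'force': array([-0.08995523, -0.47222988, -0.21796589]), 'width': 1.000926276773389}
scene {'K': array([[488.39358707,   0.        , 280.60513299],
       [  0.        , 488.39358707, 212.55407765],
       [  0.        ,   0.        ,   1.        ]]), 'dist': array([-0.09410814,  0.        ,  0.        ,  0.        ,  0.        ]), 'xyz': array([-0.02117784,  0.95514148,  0.72254944]), 'orientation': array([ 0.39790683, -1.21988932, -2.22698681])}
top {'K': array([[449.27257222,   0.        , 286.9773035 ],
       [  0.        , 449.27257222, 206.89258733],
       [  0.        ,   0.        ,   1.        ]]), 'dist': array([0.01677063, 0.        , 0.        , 0.        , 0.        ]), 'xyz': array([0.42655569, 0.09886509, 1.19339414]), 'orientation': array([ 0.11840332, -0.12891401, -1.58140993])}
```

View pics/top0.png

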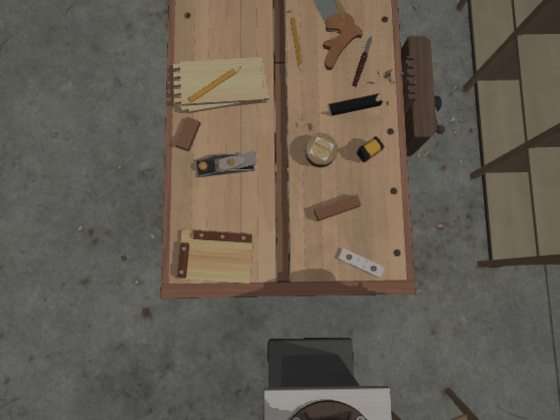

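View pics/scene0.png

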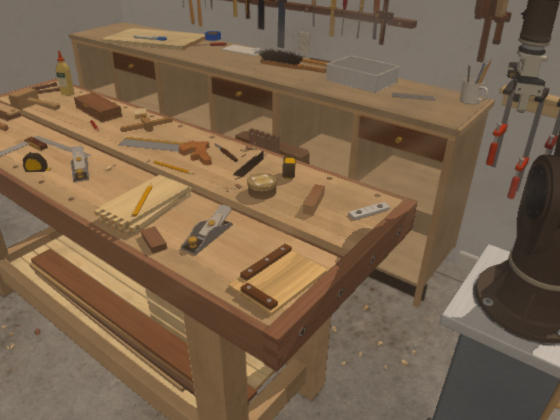

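The top view shows the blank at about (338,207), the template at (361,262) and the board at (216,257), with its long fence at (222,237) and end fence at (183,260). The tin is at (321,150), the tape at (371,149) and the plane at (226,163).

```bash
cat > h.py <<'E'
import numpy as np, cv2
from scipy.spatial.transform import Rotation as R
def ray(c,px):
    p=cv2.undistortPoints(np.array(px,float).reshape(-1,1,2),c['K'],c['dist']).reshape(-1,2)
    d=np.c_[p[:,0],-p[:,1],-np.ones(len(p))]@R.from_rotvec(c['orientation']).as_matrix().T
    return np.array(c['xyz']),d
def onz(c,px,z):
    o,d=ray(c,px); return o+d*((z-o[2])/d[:,2])[:,None]
def proj(c,P):
    M=R.from_rotvec(c['orientation']).as_matrix(); q=(np.atleast_2d(P)-c['xyz'])@M*[1,-1,-1]
    return cv2.projectPoints(q,np.zeros(3),np.zeros(3),c['K'],c['dist'])[0].reshape(-1,2)
def tri(views): # [(cal,px),...] -> point, residual
    A=[];b=[]
    for c,px in views:
        o,d=ray(c,[px]); d=d[0]/np.linalg.norm(d[0]); P=np.eye(3)-np.outer(d,d); A.append(P);b.append(P@o)
    x=np.linalg.lstsq(np.vstack(A),np.hstack(b),rcond=None)[0]
    return x,[round(float(np.linalg.norm(P@x-q))*1e3,1) for P,q in zip(A,b)]
def tool(o,target): # shift to target in tool axes, units 0.3 m
    return R.from_rotvec(o['ee_rot']).as_matrix().T@(np.array(target)-o['position'])/0.3
E
python3 - <<'E'
from h import *
from cell import arm
c=arm.calibration('top')
for n,px,z in [('blank',(338,207),.03),('templ',(361,262),.01),('board',(216,257),.012),('lf',(222,237),.024),('ef',(183,260),.024),('tin',(321,150),.042),('tape',(371,149),.054),('plane',(226,163),.04)]:
    print(n,onz(c,[px],z)[0].round(3))
o=arm.observe(); M=R.from_rotvec(o['ee_rot']).as_matrix(); print(M.round(3))
w=arm.calibration('wrist'); print(w, M.T@(w['xyz']-o['position']), (M.T@R.from_rotvec(w['orientation']).as_matrix()).round(3))
im=cv2.imread('pics/top0.png')
a=cv2.resize(im[185:285,300:400],(600,600)[:2],interpolation=cv2.INTER_CUBIC)
cv2.imwrite('pics/a.png',a)
E
```

```text
blank [ 0.609 -0.044  0.03 ]
templ [ 0.465 -0.102  0.01 ]
board [0.484 0.277 0.012]
lf [0.535 0.26  0.024]
ef [0.477 0.36  0.024]
tin [ 0.76  -0.003  0.042]
tape [ 0.758 -0.133  0.054]
plane [0.729 0.249 0.04 ]
[[ 0.923  0.384 -0.001]
 [ 0.384 -0.923  0.001]
 [-0.    -0.001 -1.   ]]
{'K': array([[311.64932827,   0.        , 281.09734377],
       [  0.        , 311.64932827, 212.70665631],
       [  0.        ,   0.        ,   1.        ]]), 'dist': array([-0.03641126,  0.        ,  0.        ,  0.        ,  0.        ]), 'xyz': array([ 0.30112019, -0.55106231,  0.38479776]), 'orientation': array([-0.21862543,  0.14734045, -1.16915798])} [ 0.06665398 -0.00035056 -0.15877311] [[ 0.001  0.969  0.246]
 [ 1.    -0.001 -0.   ]
 [-0.     0.246 -0.969]]
```

```bash
python3 -m pendant '{"slide":[[0.115,-0.11,0.017],[0.115,-0.11,0.017],[0.115,-0.11,0.017],[0.115,-0.11,0.017],[0.115,-0.11,0.017],[0.115,-0.11,0.017],[0.115,-0.11,0.017],[0.115,-0.11,0.017],[0.115,-0.11,0.017],[0.115,-0.11,0.017]],"dr":[[0,0,0],[0,0,0],[0,0,0],[0,0,0],[0,0,0],[0,0,0],[0,0,0],[0,0,0],[0,0,0],[0,0,0]],"claw":[1,1,1,1,1,1,1,1,1,1]}' 30
python3 -m pendant '{"slide":[[0,0,0],[0,0,0],[0,0,0],[0,0,0],[0,0,0],[0,0,0],[0,0,0],[0,0,0]],"dr":[[0,0,-1],[0,0,-1],[0,0,-1],[0,0,-1],[0,0,-1],[0,0,-1],[0,0,-0.4],[0,0,0]],"claw":[1,1,1,1,1,1,1,1]}'
python3 - <<'E'
from h import *
from cell import arm
import pickle
o=arm.observe(); c=arm.calibration('wrist'); print(o['clock'],o['position'],o['ee_rot'],o['joints'].round(2) if hasattr(o['joints'],'round') else o['joints'])
im=arm.get_image('wrist')[:,:,::-1]; cv2.imwrite('pics/w1.png',im); pickle.dump((o,c),open('pics/w1.pkl','wb'))
for n,P in [('b',(.609,-.044,.03)),('t',(.465,-.102,.01)),('bd',(.484,.277,.012))]: print(n,proj(c,P).round())
E
```

```text
clock: 1.1
position: [0.4321, -0.1383, 0.1755]
ee_rot: [3.081, 0.614, 0.0]
force: [0.9, -1.6, 0.1]
width: 1.004
gripper_force: 0.0
clock: 1.9
position: [0.4315, -0.1401, 0.1755]
ee_rot: [-2.626, -1.724, 0.001]
force: [0.8, -0.5, -0.4]
width: 1.001
gripper_force: 0.0
1.9 [ 0.43151628 -0.1401322   0.17550955] [-2.62558081e+00 -1.72429347e+00  5.90960246e-04] [ 0.49  0.24 -0.35  2.02  0.11  0.9  -0.32]
b [[421.  29.]]
t [[296. 152.]]
bd [[ 141. -271.]]
```

View pics/w1.png

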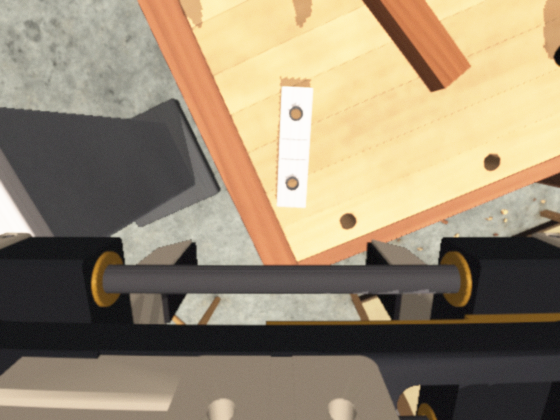

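The wrist view shows the template with corners at about (282,87), (312,88), (307,207) and (278,205), bushings at (296,114) and (292,184), and the blank's near end at (455,80). I'll take a second view with both parts fully in frame.

```bash
python3 -m pendant '{"slide":[[0.1,0.08,-0.07],[0.1,0.1,-0.07],[0,0,0],[0,0,0]],"dr":[[0,0,0],[0,0,0],[0,0,0],[0,0,0]],"claw":[1,1,1,1]}'
python3 - <<'E'
from h import *
from cell import arm
import pickle
o=arm.observe(); c=arm.calibration('wrist'); print(o['clock'],o['position'],o['ee_rot'])
im=arm.get_image('wrist')[:,:,::-1]; cv2.imwrite('pics/w2.png',im); pickle.dump((o,c),open('pics/w2.pkl','wb'))
for n,P in [('b',(.609,-.044,.03)),('t',(.465,-.102,.01)),('bd',(.484,.277,.012))]: print(n,proj(c,P).round())
a=im[0:260,180:480]; cv2.imwrite('pics/w2c.png',cv2.resize(a,None,fx=2.3,fy=2.3,interpolation=cv2.INTER_CUBIC))
E
```

```text
clock: 2.35
position: [0.5058, -0.1059, 0.2177]
ee_rot: [2.626, 1.724, 0.001]
force: [-1.2, 0.8, -0.4]
width: 1.002
gripper_force: 0.0
2.35 [ 0.50579419 -0.10591436  0.2176913 ] [2.62621526e+00 1.72402562e+00 6.19387624e-04]
b [[347. 104.]]
t [[248. 202.]]
bd [[ 106. -150.]]
```

View pics/w2c.png

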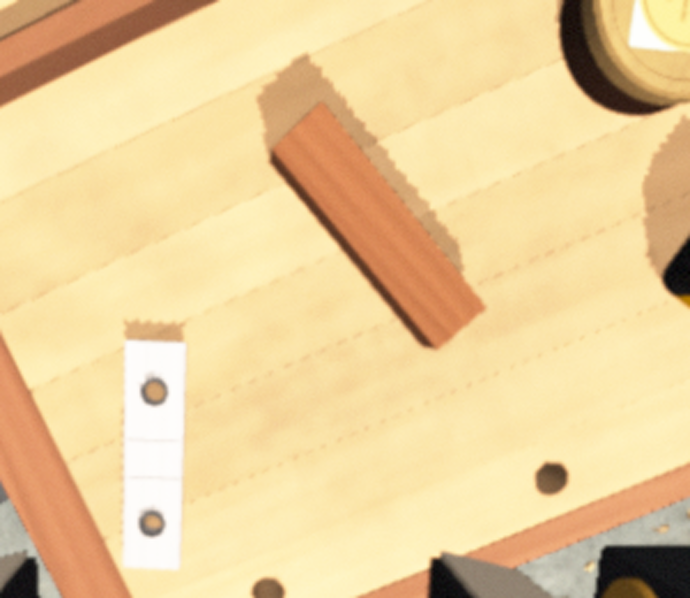

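The enlarged crop (×2.3, offset 180,0) shows the template corners at (125,340), (185,341), (180,569) and (123,568). The blank's top corners are at (322,102), (486,307), (435,348) and (272,152). Next I'll triangulate against w1 and the top view.

```bash
python3 - <<'E'
from h import *
from cell import arm
import pickle
top=arm.calibration('top')
o1,c1=pickle.load(open('pics/w1.pkl','rb')); o2,c2=pickle.load(open('pics/w2.pkl','rb'))
w1=cv2.imread('pics/w1.png');w2=cv2.imread('pics/w2.png');t=cv2.imread('pics/top0.png')
def blob(im,f,roi):
    x0,y0,x1,y1=roi; s=im[y0:y1,x0:x1]; h=cv2.cvtColor(s,cv2.COLOR_BGR2HSV).astype(int)
    m=cv2.morphologyEx(f(h).astype(np.uint8),cv2.MORPH_OPEN,np.ones((3,3)))
    cs,_=cv2.findContours(m,cv2.RETR_EXTERNAL,cv2.CHAIN_APPROX_NONE); k=max(cs,key=cv2.contourArea)
    r=cv2.boxPoints(cv2.minAreaRect(k))+[x0,y0]; return r,cv2.contourArea(k)
white=lambda h:(h[...,1]<40)&(h[...,2]>150)
T1,a1=blob(w1,white,(255,70,340,225)); T2,a2=blob(w2,white,(225,140,270,255))
print('T1',T1.round(1).tolist(),a1,'T2',T2.round(1).tolist(),a2)
print('tri T',tri([(c1,T1.mean(0)),(c2,T2.mean(0))]))
for n,c,Q in(('1',c1,T1),('2',c2,T2)):
    P=onz(c,Q,.010); e=[P[1]-P[0],P[2]-P[1]]; L=[np.linalg.norm(v) for v in e]; v=e[int(np.argmax(L))]
    print('templ',n,P.mean(0).round(4),np.round(L,4),'yaw',np.degrees(np.arctan2(v[1],v[0]))%180)
B2=np.array([(322,102),(486,307),(435,348),(272,152)])/2.3+[180,0]
P=onz(c2,B2,.03); print('blank',P.mean(0).round(4),[np.linalg.norm(P[i]-P[i-1]).round(4) for i in range(4)])
v=P[1]-P[0]; u=P[2]-P[3]; print('yaw',[np.degrees(np.arctan2(q[1],q[0]))%180 for q in(u,v)])
print('tri B',tri([(c2,B2.mean(0)),(top,(337.5,207))]))
o=arm.observe(); M=R.from_rotvec(o['ee_rot']).as_matrix(); print('tool yaw',np.degrees(np.arctan2(M[1,0],M[0,0])))
E
```

```text
T1 [[276.0, 206.1], [281.4, 86.0], [312.6, 87.4], [307.2, 207.5]] 3482.0 T2 [[232.9, 246.8], [234.0, 147.8], [260.2, 148.1], [259.1, 247.1]] 2422.0
tri T (array([ 0.46547186, -0.09624993,  0.01157931]), [0.1, 0.1])
templ 1 [ 0.4644 -0.0986  0.01  ] [0.1207 0.0306] yaw 63.91593406351594
templ 2 [ 0.4642 -0.0987  0.01  ] [0.1214 0.0302] yaw 63.89173520440467
blank [ 0.6093 -0.04    0.03  ] [np.float64(0.0302), np.float64(0.1191), np.float64(0.0299), np.float64(0.1172)]
yaw [np.float64(108.94100098354126), np.float64(108.7718765187856)]
tri B (array([ 0.60378708, -0.03919421,  0.0561297 ]), [1.0, 1.0])
tool yaw 66.52462331470775
```

```bash
python3 -m pendant '{"slide":[[0,0,0],[-0.02,-0.07,0.13],[-0.02,-0.065,0.13],[0,0,0.15],[0,0,0.15],[0,0,0],[0,0,0],[0,0,0]],"dr":[[0,0,0.38],[0,0,0],[0,0,0],[0,0,0],[0,0,0],[0,0,0],[0,0,0],[0,0,0]],"claw":[1,1,1,1,0.7,0.7,0.7,0.7]}'
python3 - <<'E'
from h import *
from cell import arm
o=arm.observe(); M=R.from_rotvec(o['ee_rot']).as_matrix(); print('tool yaw',np.degrees(np.arctan2(M[1,0],M[0,0])),o['position'],tool(o,(.4643,-.0987,.003)),M[:,2])
E
```

```text
clock: 3.2
position: [0.4646, -0.0999, 0.0517]
ee_rot: [2.664, 1.662, 0.003]
force: [-0.7, 0.1, -0.2]
width: 0.719
gripper_force: 0.0
tool yaw 63.91030784376481 [ 0.46462133 -0.0999057   0.05165135] [ 0.00305639 -0.00313445  0.1621654 ] [ 2.46561689e-03 -6.44025502e-04 -9.99996753e-01]
```

```bash
python3 -m pendant '{"slide":[[0.003,-0.003,0.08],[0,0,0.05],[0,0,0.03],[0,0,0],[0,0,0],[0,0,0],[0,0,0],[0,0,0],[0,0,0],[0,0,0]],"dr":[[0,0,0],[0,0,0],[0,0,0],[0,0,0],[0,0,0],[0,0,0],[0,0,0],[0,0,0],[0,0,0],[0,0,0]],"claw":[0.5,0.5,0.5,0.45,0.2,0.2,0.2,0.2,0.2,0.2]}' 25
python3 -m pendant '{"slide":[[0,0,0],[0,0,0],[0,0,0],[0,0,-0.1],[0,0,-0.15],[0,0,-0.15],[0,0,0],[0,0,0]],"dr":[[0,0,0],[0,0,0],[0,0,0],[0,0,0],[0,0,0],[0,0,0],[0,0,0],[0,0,0]],"claw":[0.2,0.2,0.2,0.2,0.2,0.2,0.2,0.2]}'
```

```text
clock: 4.2
position: [0.4639, -0.0984, 0.0027]
ee_rot: [2.664, 1.663, 0.002]
force: [-1.2, -0.8, 8.0]
width: 0.32
gripper_force: 25.0
clock: 5.0
position: [0.4638, -0.0986, 0.123]
ee_rot: [2.664, 1.662, 0.003]
force: [-0.1, 0.2, -2.0]
width: 0.322
gripper_force: 25.0
```

Template is in hand, opening 29.5 mm. I'll approach the blank with yaw aligned and offset to one side, so I can measure it and the held template together.

```bash
python3 -m pendant '{"slide":[[0.035,0.116,0],[0.035,0.116,0],[0.036,0.116,0],[0,0,0],[0,0,0],[0,0,0],[0,0,0],[0,0,0],[0,0,0],[0,0,0]],"dr":[[0,0,0],[0,0,0],[0,0,0],[0,0,-1],[0,0,-1],[0,0,-1],[0,0,-1],[0,0,-1],[0,0,-1],[0,0,-0.54]],"claw":[0.2,0.2,0.2,0.2,0.2,0.2,0.2,0.2,0.2,0.2]}'
python3 -m pendant '{"slide":[[0,0,0],[0,0,0],[0,0,0]],"dr":[[0,0,0],[0,0,0],[0,0,0]],"claw":[0.2,0.2,0.2]}'
python3 - <<'E'
from h import *
from cell import arm
import pickle
o=arm.observe(); c=arm.calibration('wrist'); print(o['clock'],o['position'],o['ee_rot'])
im=arm.get_image('wrist')[:,:,::-1]; cv2.imwrite('pics/w3.png',im); pickle.dump((o,c),open('pics/w3.pkl','wb'))
M=R.from_rotvec(o['ee_rot']).as_matrix(); print('yaw',np.degrees(np.arctan2(M[1,0],M[0,0])))
print(proj(c,(.6093,-.04,.03)))
E
```

```text
clock: 6.0
position: [0.5696, -0.1155, 0.1198]
ee_rot: [-1.818, -2.558, 0.002]
force: [0.9, -0.1, -1.8]
width: 0.321
gripper_force: 25.0
clock: 6.3
position: [0.5705, -0.1155, 0.1211]
ee_rot: [-1.828, -2.554, 0.001]
force: [1.0, 0.4, -0.9]
width: 0.32
gripper_force: 25.0
6.3 [ 0.57051648 -0.1155005   0.12109288] [-1.82757556e+00 -2.55410457e+00  7.94537642e-04]
yaw 108.82917061314961
[[357.82812715 143.54502251]]
```

View pics/w3.png

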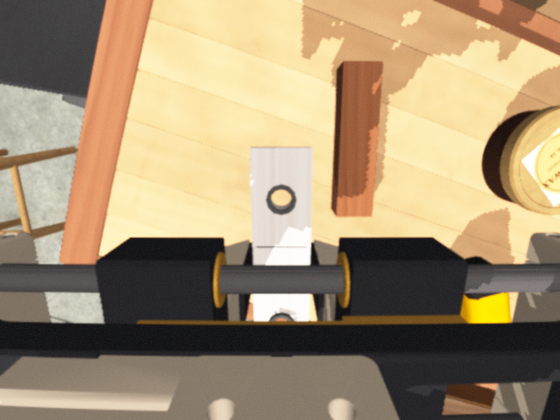

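The held template's front edge runs from (251,147) to (312,147), with its front bushing at (281,198). The blank's top runs from about (344–383, 62) to (345–373, 216), so I'll enlarge that area.

```bash
python3 - <<'E'
import cv2
im=cv2.imread('pics/w3.png')[50:230,240:400]; cv2.imwrite('pics/w3c.png',cv2.resize(im,None,fx=3.3,fy=3.3,interpolation=cv2.INTER_CUBIC))
E
```

```text
(no output)
```

View pics/w3c.png

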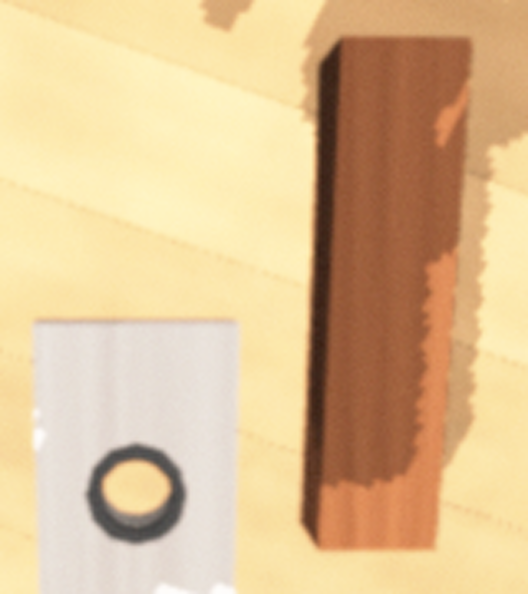

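The crop (×3.3, offset 240,50) puts the blank's top corners at (343,37), (472,37), (437,549) and (320,548). The template's front edge runs from (34,321) to (239,320), and its bushing ring is centred at (136,494).

```bash
python3 - <<'E'
from h import *
from cell import arm
import pickle
o2,c2=pickle.load(open('pics/w2.pkl','rb'));o,c=pickle.load(open('pics/w3.pkl','rb'))
f=lambda p:(np.array(p)+.5)/3.3-.5+[240,50]
B=f([(343,37),(472,37),(437,549),(320,548)]); 
B2=(np.array([(272,152),(322,102),(486,307),(435,348)])+.5)/2.3-.5+[180,0]
for i,j in((0,0),(1,1),(2,2),(3,3)):print('tri',[ (tri([(c,B[i]),(c2,B2[j])])[0].round(4)) for j in range(4) if tri([(c,B[i]),(c2,B2[j])])[1][0]<8])
print('tri ctr',tri([(c,B.mean(0)),(c2,B2.mean(0))]))
P=onz(c,B,.03);u=P[0]-P[3];v=P[1]-P[2];Bc=P.mean(0)
print('blank',Bc.round(4),[np.linalg.norm(P[i]-P[i-1]).round(4) for i in range(4)],[np.degrees(np.arctan2(q[1],q[0])) for q in(u,v)])
M=R.from_rotvec(o['ee_rot']).as_matrix()
E=(onz(c,f([(34,321),(239,320)]),o['position'][2]+.007)-o['position'])@M
b=(onz(c,f([(136,494)]),o['position'][2]+.010)-o['position'])@M
print('front edge tool mm',(E*1e3).round(1).tolist(),'bushing',(b*1e3).round(1).tolist())
print('blank in tool mm',((Bc-o['position'])@M*1e3).round(1), tool(o,(Bc[0],Bc[1],.05)))
E
```

```text
tri [array([0.5748, 0.0092, 0.0424]), array([ 0.5516, -0.0566,  0.3037]), array([ 0.5494, -0.0574,  0.2997])]
tri [array([0.6028, 0.0202, 0.0368]), array([ 0.5518, -0.0565,  0.2981]), array([ 0.5489, -0.0575,  0.297 ])]
tri [array([ 0.5339, -0.0414,  0.3353]), array([ 0.5341, -0.041 ,  0.3403]), array([ 0.6412, -0.0904,  0.0343]), array([ 0.5624, -0.0613,  0.2483])]
tri [array([ 0.5354, -0.0402,  0.3432]), array([ 0.5359, -0.0397,  0.3467]), array([ 0.5375, -0.0445,  0.3465]), array([ 0.6086, -0.0959,  0.0531])]
tri ctr (array([ 0.60004806, -0.03861716,  0.06725613]), [0.3, 0.3])
blank [ 0.6096 -0.039   0.03  ] [np.float64(0.1189), np.float64(0.0292), np.float64(0.1195), np.float64(0.0296)] [np.float64(108.73675975220509), np.float64(108.91809639503032)]
front edge tool mm [[60.0, -14.0, -7.0], [60.2, 15.7, -7.0]] bushing [[35.1, 0.8, -10.0]]
blank in tool mm [59.7 61.8 91.1] [0.19912255 0.20597787 0.23687402]
```

```bash
python3 -m pendant '{"slide":[[0.1,0.1,0],[0.099,0.104,0.054],[0,0,0.1],[0,0,0.1],[0,0,0],[0,0,0],[0,0,0]],"dr":[[0,0,0],[0,0,0],[0,0,0],[0,0,0],[0,0,0],[0,0,0],[0,0,0]],"claw":[0.2,0.2,0.2,0.2,0.2,0.2,0.2]}'
python3 - <<'E'
from h import *
from cell import arm
import pickle
o,c=pickle.load(open('pics/w3.pkl','rb'));M=R.from_rotvec(o['ee_rot']).as_matrix()
t=o['position']+M@[.0596,.0612,0]; t[2]=.033
p=arm.observe(); print(p['position'],p['force'],tool(p,t),(M.T@R.from_rotvec(p['ee_rot']).as_matrix()).round(4)[0])
E
```

```text
clock: 7.05
position: [0.6105, -0.0394, 0.0472]
ee_rot: [1.826, 2.554, 0.002]
force: [1.0, -0.7, -0.6]
width: 0.324
gripper_force: 25.0
[ 0.61054013 -0.03936506  0.04720386] [ 0.98273493 -0.67819864 -0.62197609] [ 0.00156161 -0.00428448  0.04733566] [ 1.0e+00  8.0e-04 -1.3e-03]
```

```bash
python3 -m pendant '{"slide":[[0.0015,-0.004,0],[0,0,0.03],[0,0,0.014],[0,0,0.003],[0,0,0],[0,0,0]],"dr":[[0,0,0],[0,0,0],[0,0,0],[0,0,0],[0,0,0],[0,0,0]],"claw":[0.2,0.2,0.2,0.2,0.2,0.2]}'
```

```text
clock: 7.65
position: [0.6082, -0.0396, 0.0323]
ee_rot: [1.826, 2.555, -0.001]
force: [-3.6, -0.5, 11.3]
width: 0.322
gripper_force: 25.0
```

```bash
python3 -m pendant '{"slide":[[0,0,-0.005],[0,0,0],[0,0,0],[0,0,0],[0,0,0],[0,0,-0.1],[0,0,-0.1],[0,0,0],[0,0,0]],"dr":[[0,0,0],[0,0,0],[0,0,0],[0,0,0],[0,0,0],[0,0,0],[0,0,0],[0,0,0],[0,0,0]],"claw":[0.2,0.36,0.45,0.45,0.5,0.5,0.5,0.5,0.5]}'
python3 - <<'E'
from h import *
from cell import arm
import pickle
o=arm.observe(); c=arm.calibration('wrist'); print(o['clock'],o['position'],o['ee_rot'])
im=arm.get_image('wrist')[:,:,::-1]; cv2.imwrite('pics/w4.png',im); pickle.dump((o,c),open('pics/w4.pkl','wb'))
cv2.imwrite('pics/w4c.png',cv2.resize(im[80:240,190:370],None,fx=3.6,fy=3.6,interpolation=cv2.INTER_CUBIC))
E
```

```text
clock: 8.55
position: [0.6086, -0.0393, 0.0934]
ee_rot: [1.826, 2.555, 0.001]
force: [-0.3, -0.0, 0.1]
width: 0.501
gripper_force: 0.0
8.55 [ 0.60856301 -0.03932086  0.09343399] [1.82570270e+00 2.55506368e+00 9.52410670e-04]
```

View pics/w4c.png

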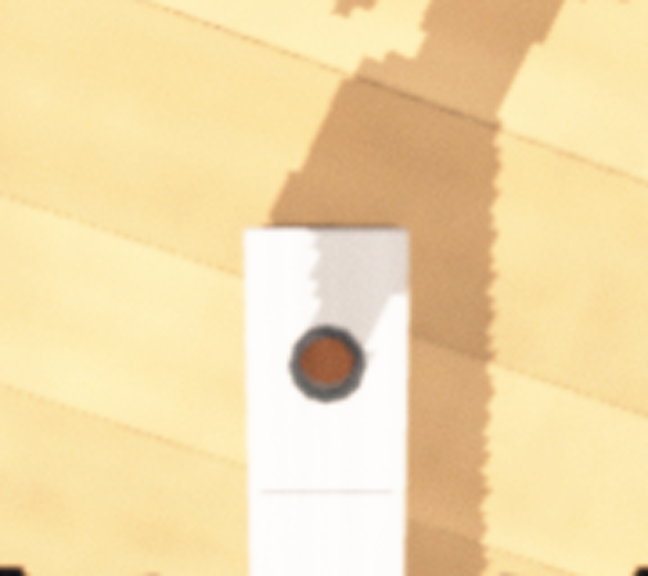

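The template lies squarely on the blank: its front edge is at y≈228 in the crop, with no blank showing on either side. Next I'll grip both together across the joint.

```bash
python3 -m pendant '{"slide":[[0,0,0.1],[0,0,0.08],[0,0,0.05],[0,0,0.028],[0,0,0],[0,0,0],[0,0,0],[0,0,0],[0,0,0],[0,0,0]],"dr":[[0,0,0],[0,0,0],[0,0,0],[0,0,0],[0,0,0],[0,0,0],[0,0,0],[0,0,0],[0,0,0],[0,0,0]],"claw":[0.5,0.5,0.5,0.5,0.5,0.2,0.2,0.2,0.2,0.2]}' 30
python3 -m pendant '{"slide":[[0,0,0],[0,0,0],[0,0,-0.02],[0,0,-0.1],[0,0,-0.15],[0,0,-0.15],[0,0,0],[0,0,0]],"dr":[[0,0,0],[0,0,0],[0,0,0],[0,0,0],[0,0,0],[0,0,0],[0,0,0],[0,0,0]],"claw":[0.2,0.2,0.2,0.2,0.2,0.2,0.2,0.2]}'
python3 - <<'E'
from cell import arm
import cv2
cv2.imwrite('pics/w5.png',arm.get_image('wrist')[:,:,::-1][60:300,160:400])
E
```

```text
clock: 9.6
position: [0.6089, -0.0392, 0.0165]
ee_rot: [1.826, 2.555, 0.001]
force: [-0.9, -0.4, 6.9]
width: 0.326
gripper_force: 30.0
clock: 10.4
position: [0.6085, -0.0394, 0.1426]
ee_rot: [1.825, 2.554, 0.001]
force: [-1.0, 0.8, -3.3]
width: 0.325
gripper_force: 30.0
```

View pics/w5.png

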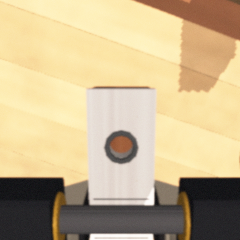

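Both parts are held: the brown blank shows through the bushing at (120,146). I'll move to a viewpoint next to the board.

```bash
python3 -m pendant '{"slide":[[0.131,-0.021,0],[0.131,-0.021,0],[0.131,-0.021,0],[0.131,-0.021,0],[0.131,-0.021,0],[0.131,-0.021,0],[0.13,-0.019,0]],"dr":[[0,0,0],[0,0,0],[0,0,0],[0,0,0],[0,0,0],[0,0,0],[0,0,0]],"claw":[0.2,0.2,0.2,0.2,0.2,0.2,0.2]}'
python3 -m pendant '{"slide":[[0,0,0],[0,0,0],[0,0,0],[0,0,0],[0,0,0],[0,0,0],[0,0,0]],"dr":[[0,0,1],[0,0,1],[0,0,1],[0,0,0.3],[0,0,0],[0,0,0],[0,0,0]],"claw":[0.2,0.2,0.2,0.2,0.2,0.2,0.2]}'
python3 - <<'E'
from h import *
from cell import arm
import pickle
o=arm.observe(); c=arm.calibration('wrist'); print(o['clock'],o['position'],o['ee_rot'])
im=arm.get_image('wrist')[:,:,::-1]; cv2.imwrite('pics/w6.png',im); pickle.dump((o,c),open('pics/w6.pkl','wb'))
cv2.imwrite('pics/w6c.png',cv2.resize(im[0:240,120:440],None,fx=2.5,fy=2.5,interpolation=cv2.INTER_CUBIC))
E
```

```text
clock: 11.15
position: [0.4758, 0.207, 0.1398]
ee_rot: [-1.825, -2.555, 0.005]
force: [0.1, -0.6, -1.9]
width: 0.326
gripper_force: 30.0
clock: 11.85
position: [0.4775, 0.2063, 0.1409]
ee_rot: [-2.292, -2.148, 0.002]
force: [0.2, 0.3, -2.5]
width: 0.324
gripper_force: 30.0
11.85 [0.4775251  0.20634011 0.14085243] [-2.29190989e+00 -2.14797635e+00  2.00908753e-03]
```

View pics/w6c.png

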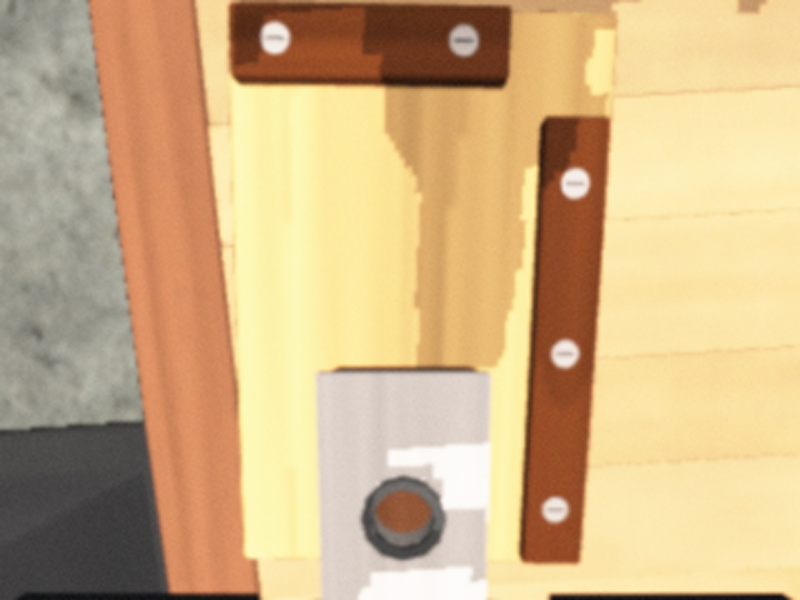

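The crop (×2.5, offset 120,0) shows:
- **Long fence:** screws at (575,183), (565,353) and (554,510); top-face right edge from (609,118) to (580,562); working edge from about (549,120) to (528,560).
- **End fence:** screws at (275,38) and (463,40); near top edge from (238,77) to (505,80); right end at x≈509.
- **Held template:** front edge from (318,372) to (489,372), bushing at (403,518).

```bash
python3 - <<'E'
from h import *
from cell import arm
import pickle
o,c=pickle.load(open('pics/w6.pkl','rb')); M=R.from_rotvec(o['ee_rot']).as_matrix()
f=lambda p:(np.array(p)+.5)/2.5-.5+[120,0]
g=lambda p,z:(onz(c,f(p),z)-o['position'])@M*1e3   # tool-frame mm
print('tool yaw',np.degrees(np.arctan2(M[1,0],M[0,0])))
for n,p,z in [('LF screws',[(575,183),(565,353),(554,510)],.024),('LF right',[(609,118),(580,562)],.024),('LF work top',[(549,120),(528,560)],.024),('LF work bot',[(541,120),(521,560)],.012),
 ('EF screws',[(275,38),(463,40)],.024),('EF work top',[(238,77),(505,80)],.024),('EF work bot',[(234,81),(505,87)],.012),('EF far',[(236,4),(510,8)],.024),
 ('tmpl front',[(318,372),(489,372)],o['position'][2]+.024),('bush',[(403,518)],o['position'][2]+.027)]:
    q=g(p,z); print(n,q[:,:2].round(1).tolist())
# height check of fence screws: best z from wrist(w6)+top view
top=arm.calibration('top')
for p in [(575,183),(554,510),(275,38),(463,40)]: print('top px',proj(top,onz(c,f([p]),.024)).round(1).tolist())
E
```

```text
tool yaw 86.28645900177965
LF screws [[115.7, 57.2], [60.6, 56.5], [5.0, 55.3]]
LF right [[135.7, 67.4], [-14.6, 65.9]]
LF work top [[134.9, 47.8], [-13.9, 46.6]]
LF work bot [[137.8, 47.2], [-17.4, 45.9]]
EF screws [[159.1, -40.4], [158.4, 19.5]]
EF work top [[147.7, -52.7], [146.7, 33.2]]
EF work bot [[150.0, -56.5], [148.1, 34.7]]
EF far [[169.0, -52.5], [167.8, 34.2]]
tmpl front [[60.3, -13.8], [60.4, 15.2]]
bush [[35.6, 0.6]]
top px [[199.7, 234.6]]
top px [[242.1, 237.4]]
top px [[179.8, 271.6]]
top px [[182.1, 248.2]]
```

```bash
python3 -m pendant '{"slide":[[0,0,0],[0.137,0.042,0],[0.136,0.043,0],[0,0,0.12],[0,0,0.12],[0,0,0.08],[0,0,0.03],[0,0,0],[0,0,0],[0,0,0]],"dr":[[0,0,0.1],[0,0,0],[0,0,0],[0,0,0],[0,0,0],[0,0,0],[0,0,0],[0,0,0],[0,0,0],[0,0,0]],"claw":[0.2,0.2,0.2,0.2,0.2,0.2,0.2,0.2,0.2,0.2]}'
python3 - <<'E'
from h import *
from cell import arm
import pickle
o0,c=pickle.load(open('pics/w6.pkl','rb')); M=R.from_rotvec(o0['ee_rot']).as_matrix()
o=arm.observe(); print((o['position']-o0['position'])@M*1e3,o['force'],R.from_matrix(M.T@R.from_rotvec(o['ee_rot']).as_matrix()).as_rotvec())
E
```

```text
clock: 12.9
position: [0.5107, 0.287, 0.0381]
ee_rot: [2.306, 2.133, 0.004]
force: [0.7, 0.5, -1.7]
width: 0.328
gripper_force: 30.0
[ 82.67616245  27.9929155  102.66043888] [ 0.74530476  0.47508561 -1.69591409] [-0.00336013  0.00220644  0.01326393]
```

```bash
python3 -m pendant '{"slide":[[0,0,0.02],[0,0,0.01],[0,0,0.004],[0,0,0],[0,0,0]],"dr":[[0,0,0],[0,0,0],[0,0,0],[0,0,0],[0,0,0]],"claw":[0.2,0.2,0.2,0.2,0.2]}'
```

```text
clock: 13.4
position: [0.5102, 0.2864, 0.0282]
ee_rot: [2.306, 2.132, 0.002]
force: [-5.3, -4.3, 20.2]
width: 0.322
gripper_force: 30.0
```

```bash
python3 -m pendant '{"slide":[[0,0,-0.003],[0,0.006,0],[0,0.004,0],[0,0,0],[0,0,0]],"dr":[[0,0,0],[0,0,0],[0,0,0],[0,0,0],[0,0,0]],"claw":[0.2,0.2,0.2,0.2,0.2]}'; python3 -m pendant '{"slide":[[0.006,0,0],[0.004,0,0],[0.003,0,0],[0,0,0],[0,0,0]],"dr":[[0,0,0],[0,0,0],[0,0,0],[0,0,0],[0,0,0]],"claw":[0.2,0.2,0.2,0.2,0.2]}'
```

```text
clock: 13.9
position: [0.5103, 0.2864, 0.0283]
ee_rot: [-2.304, -2.134, 0.004]
force: [-12.6, -4.3, 19.3]
width: 0.326
gripper_force: 30.0
clock: 14.4
position: [0.5105, 0.2866, 0.0282]
ee_rot: [2.305, 2.131, -0.011]
force: [-14.4, -14.2, 29.0]
width: 0.32
gripper_force: 30.0
```

```bash
python3 -m pendant '{"slide":[[0,0,-0.003],[0,0,0],[0,0,0]],"dr":[[0,0,0],[0,0,0],[0,0,0]],"claw":[0.2,0.2,0.2]}'; python3 -m pendant '{"slide":[[0,0,-0.003],[0,0,0],[0,0,0]],"dr":[[0,0,0],[0,0,0],[0,0,0]],"claw":[0.2,0.2,0.2]}';python3 -m pendant '{"slide":[[0,0,-0.003],[0,0,0],[0,0,0]],"dr":[[0,0,0],[0,0,0],[0,0,0]],"claw":[0.2,0.2,0.2]}'
```

```text
clock: 14.7
position: [0.5129, 0.2897, 0.0283]
ee_rot: [2.306, 2.133, -0.001]
force: [-2.5, -3.5, 6.6]
width: 0.326
gripper_force: 30.0
clock: 15.0
position: [0.5129, 0.2901, 0.0287]
ee_rot: [-2.306, -2.133, 0.0]
force: [-0.1, 0.1, -1.6]
width: 0.321
gripper_force: 30.0
clock: 15.3
position: [0.5129, 0.2901, 0.0298]
ee_rot: [-2.306, -2.133, 0.0]
force: [-1.8, -0.4, -2.2]
width: 0.327
gripper_force: 30.0
```

```bash
python3 -m pendant '{"slide":[[0,0,0.004],[0,0.003,0],[0,0.003,0],[0,0,0],[0,0,0]],"dr":[[0,0,0],[0,0,0],[0,0,0],[0,0,0],[0,0,0]],"claw":[0.2,0.2,0.2,0.2,0.2]}'; python3 -m pendant '{"slide":[[0.004,0,0],[0.003,0,0],[0,0,0],[0,0,0]],"dr":[[0,0,0],[0,0,0],[0,0,0],[0,0,0]],"claw":[0.2,0.2,0.2,0.2]}'
```

```text
clock: 15.8
position: [0.513, 0.2901, 0.0286]
ee_rot: [-2.304, -2.133, 0.004]
force: [-6.9, 0.6, 2.3]
width: 0.321
gripper_force: 30.0
clock: 16.2
position: [0.513, 0.2903, 0.0283]
ee_rot: [2.306, 2.133, -0.007]
force: [-7.6, -4.1, 4.9]
width: 0.323
gripper_force: 30.0
```

```bash
python3 -m pendant '{"slide":[[0.004,0.001,0],[0.004,0.001,0],[0,0,0],[0,0,0]],"dr":[[0,0,0],[0,0,0],[0,0,0],[0,0,0]],"claw":[0.2,0.2,0.2,0.2]}'; python3 -m pendant '{"slide":[[0.004,0.002,0],[0,0,0],[0,0,0]],"dr":[[0,0,0],[0,0,0],[0,0,0]],"claw":[0.2,0.2,0.2]}'; python3 - <<'E'
from h import *
from cell import arm
import pickle
o0,c=pickle.load(open('pics/w6.pkl','rb')); M=R.from_rotvec(o0['ee_rot']).as_matrix()
o=arm.observe(); print((o['position']-o0['position'])@M*1e3,o['force'],o['ft_torque'],R.from_matrix(M.T@R.from_rotvec(o['ee_rot']).as_matrix()).as_rotvec())
E
```

```text
clock: 16.6
position: [0.513, 0.2904, 0.0283]
ee_rot: [2.306, 2.131, -0.013]
force: [-12.3, -10.7, 13.3]
width: 0.326
gripper_force: 30.0
clock: 16.9
position: [0.513, 0.2904, 0.0283]
ee_rot: [2.306, 2.131, -0.017]
force: [-14.5, -15.1, 18.1]
width: 0.325
gripper_force: 30.0
[ 86.26564769  30.10696762 112.51303895] [-14.47086365 -15.0613271   18.09171453] [-3.02068182  3.1752508   0.17741353] [ 0.00455391 -0.00871902  0.01405909]
```

```bash
python3 -m pendant '{"slide":[[0,0,-0.003],[0,0,0],[0,0,0]],"dr":[[0,0,0],[0,0,0],[0,0,0]],"claw":[0.2,0.2,0.2]}'; python3 -m pendant '{"slide":[[0,0,-0.003],[0,0,0],[0,0,0]],"dr":[[0,0,0],[0,0,0],[0,0,0]],"claw":[0.2,0.2,0.2]}'
```

```text
clock: 17.2
position: [0.5131, 0.2913, 0.0285]
ee_rot: [2.306, 2.132, -0.015]
force: [-12.1, -10.1, 7.7]
width: 0.324
gripper_force: 30.0
clock: 17.5
position: [0.5131, 0.2914, 0.0288]
ee_rot: [2.306, 2.132, -0.015]
force: [-9.3, -9.0, -1.0]
width: 0.322
gripper_force: 30.0
```

```bash
python3 -m pendant '{"slide":[[0.004,0,0],[0,0,0],[0,0,0]],"dr":[[0,0,0],[0,0,0],[0,0,0]],"claw":[0.2,0.2,0.2]}'; python3 -m pendant '{"slide":[[0,0,0.004],[0,0,0],[0,0,0],[0,0,0]],"dr":[[0,0,0],[0,0,0],[0,0,0],[0,0,0]],"claw":[0.2,0.2,0.2,0.2]}'
python3 - <<'E'
from h import *
from cell import arm
import pickle
o0,_=pickle.load(open('pics/w6.pkl','rb')); M=R.from_rotvec(o0['ee_rot']).as_matrix()
o=arm.observe(); print((o['position']-o0['position'])@M*1e3,o['force'],R.from_rotvec(o['ee_rot']).as_matrix()[:,2].round(4))
c=arm.calibration('wrist'); pickle.dump((o,c),open('pics/w7.pkl','wb'))
im=arm.get_image('wrist')[:,:,::-1]; cv2.imwrite('pics/w7.png',im)
cv2.imwrite('pics/w7c.png',cv2.resize(im[80:250,190:400],None,fx=3.5,fy=3.5,interpolation=cv2.INTER_CUBIC))
E
```

```text
clock: 17.8
position: [0.5131, 0.2914, 0.0288]
ee_rot: [2.306, 2.131, -0.018]
force: [-11.5, -11.5, 2.7]
width: 0.325
gripper_force: 30.0
clock: 18.2
position: [0.5131, 0.2913, 0.0283]
ee_rot: [2.306, 2.13, -0.018]
force: [-12.9, -13.7, 11.0]
width: 0.328
gripper_force: 30.0
[ 87.10622844  30.13020333 112.46603714] [-12.88330928 -13.71858158  10.96324594] [-0.0068 -0.0093 -0.9999]
```

View pics/w7c.png

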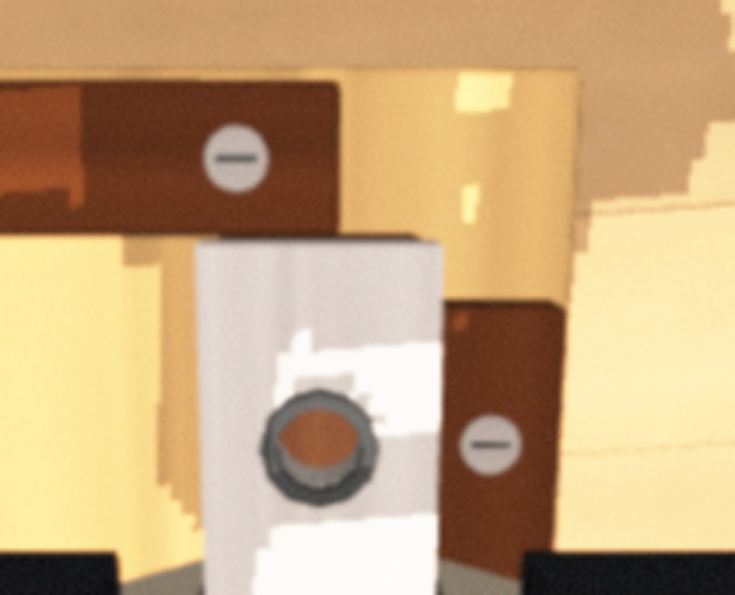

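The stack sits in the corner: the front edge (y≈240 in the crop) meets the end fence face (y≈236), and the right side (x≈442) meets the long fence. I'll do one more unload, push and reload cycle to confirm firm contact at the end fence.

```bash
python3 -m pendant '{"slide":[[0,0,-0.004],[0.006,0,0],[0,0,-0.001],[0,0,0]],"dr":[[0,0,0],[0,0,0],[0,0,0],[0,0,0]],"claw":[0.2,0.2,0.2,0.2]}'; python3 -m pendant '{"slide":[[0,0,0.003],[0,0,0],[0,0,0],[0,0,0],[0,0,0]],"dr":[[0,0,0],[0,0,0],[0,0,0],[0,0,0],[0,0,0]],"claw":[0.2,0.2,0.2,0.2,0.2]}'
python3 - <<'E'
from h import *
from cell import arm
import pickle
o0,_=pickle.load(open('pics/w6.pkl','rb')); M=R.from_rotvec(o0['ee_rot']).as_matrix()
o=arm.observe(); print((o['position']-o0['position'])@M*1e3,o['force'],R.from_rotvec(o['ee_rot']).as_matrix()[:,2].round(4))
_,c=pickle.load(open('pics/w7.pkl','rb')); o7,_=pickle.load(open('pics/w7.pkl','rb'))
f=lambda p:(np.array(p)+.5)/3.5-.5+[190,80]
g=lambda p,z:(onz(c,f(p),z)-o7['position'])@M*1e3
print('EF screw',g([(236,158)],.024).round(1),'LF screw',g([(491,445)],.024).round(1),'tmpl front',g([(197,241),(441,241)],.052).round(1).tolist(),'bush',g([(319,447)],.055).round(1))
E
```

```text
clock: 18.65
position: [0.5131, 0.2914, 0.0287]
ee_rot: [2.306, 2.129, -0.022]
force: [-11.1, -15.9, 4.7]
width: 0.325
gripper_force: 30.0
clock: 19.15
position: [0.5131, 0.2914, 0.0284]
ee_rot: [2.306, 2.129, -0.021]
force: [-12.7, -17.0, 9.5]
width: 0.328
gripper_force: 30.0
[ 87.20936279  30.15247855 112.33862888] [-12.68200776 -16.95118496   9.45778063] [-0.0077 -0.0117 -0.9999]
EF screw [[ 71.  -10.4   4.3]] LF screw [[28.1 27.3  4.2]] tmpl front [[60.8, -13.2, -23.7], [60.4, 16.3, -23.8]] bush [[ 35.7   1.2 -26.7]]
```

Position held under the extra push, and the image measurements put the stack against both fence faces (60.6 mm against 60.0, and 16.3 against 16.3). Handing in.

```bash
python3 -c "
from cell import arm
print(arm.sign_off())"
```

```text
the job is handed in; nothing more can be done
None
```

I handed the job in at about 19 s of arm time with the gripper still holding: the template is on the blank and the blank is in the corner, with the arm pushing about 13 N towards the long fence, 17 N towards the end fence and 9 N down. The hand-in returned no verdict.

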